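# Hold the matching cell ready over the spectrophotometer's sample holder

### The job

A pair of glass cells is to be compared in the open spectrophotometer: the rear holder in its compartment already has the reference cell, the front holder is empty. From the rack on the bench take the one cell of the same size as the reference cell, carry it upright over the rim of the compartment and stop with it hanging about 1 cm above the front holder's slot, centred on it and squared up with it, ready to be lowered straight in. The instrument is still taking its zero, so do not insert the cell or bump the instrument, and leave the other cells, the vials and the beaker where they are: finish while still holding the cell steady there, in the gripper alone.

Things in the scene. Friction and masses are not known exactly. Their poses are not given: they have to be found in the camera images.
- instrument: white bench spectrophotometer, fixed, 360 (its x) x 430 (its y) mm, deck 175 mm above the bench. Origin: centre of its underside. +y is its front (sloping panel with display and keys, from the deck at y = +70 down to 85 mm high at y = +215 mm), -y its back with the cover's hinge, z up.
- compartment (a point): centre of the open sample compartment, level with the top of its raised rim (183 mm above the bench); at (0, -57, 183) mm in the instrument's frame, same axes. The opening is 220 (x) x 215 (y) mm with bevelled front corners. On its floor stand two black cell holders, 44 (x) x 34 (y) mm, tops 28 mm below the rim.
- front_slot (a point): centre of the mouth of the empty front (sample) holder, at the holder's top face; at (0, -20, 155) mm in the instrument's frame, axes as the instrument's. The slot is 24.5 mm long (x) and 14.5 mm wide (y), 32 mm deep, open at the top.
- rear_slot (a point): centre of the mouth of the rear (reference) holder, the same slot, 90 mm behind the front one, at (0, -110, 155) mm in the instrument's frame; it holds the reference cell.
- reference_cell: stoppered glass cell, 22.5 (x) x 12.5 (y) mm and 45 mm tall, plus a white stopper 5 mm high; stands 32 mm deep in the rear holder. Origin: centre of its underside, x along its length, z up. Leave it alone.
- lid (a joint): domed cover of the compartment, hinged along the compartment's back edge at (y -177, z 186) mm of the instrument's frame: 0 is shut, it starts open at 1.7 to 1.95 rad, standing 240 mm up from the deck, and stays where it is. Leave it open.
- rack: dark grey cell rack, fixed, 250 (its x) x 50 (its y) x 20 mm. Origin: centre of its underside. Four equal slots in a row at x = -90, -30, +30, +90 mm, each 44.5 (x) x 14.5 (y) mm and 10 mm deep (slot floor 10 mm above the bench); in each stands one cell, in any order, lengthwise along the rack.
- cell_20: the right cell: stoppered glass cell with frosted long sides, 22.5 (x, length) x 12.5 (y, width) mm, glass 45 mm tall plus a white stopper 5 mm high, about 20 g, the same as the reference cell. Origin: centre of its underside, x along its length, z up; 35 mm of the glass stands above the rack. It can be gripped from above across its 12.5 mm width.
- cell_10: look-alike, too short: 12.5 x 12.5 mm, otherwise as cell_20. Stays in the rack.
- cell_30: look-alike, too long: 32.5 x 12.5 mm, otherwise as cell_20. Stays in the rack.
- cell_40: look-alike, much too long: 42.5 x 12.5 mm, otherwise as cell_20. Stays in the rack.
- vial_a: glass vial with white cap, 27 mm across, 61 mm tall, beside the rack on its far side from the robot, about 100 mm from the rack's centre line. Origin: centre of its underside. A bystander.
- vial_b: the same kind of vial on the robot's side of the rack. A bystander.
- beaker: glass beaker, 68 mm across, 85 mm tall, to the left of the rack. Origin: centre of its underside. A bystander.

How it is judged:
By the outcome, as a careful person would: the job done as asked, in the order asked, and still so for the second after the job is handed in, while the arm keeps its last pose, push and grip.
It also fails if it takes over 38 s, if anything falls off the work surface, if the arm or the gripper's body presses on something with over 40 N, if the wrist force passes 120 N, or if a joint passes its speed limit or range.

### The arm

A 7-joint arm with a two-finger parallel gripper is mounted at the origin on the work surface. World frame = base frame: x ahead of the robot, y to its left, z up, the work surface at z = 0. Lengths are in m, angles in rad, forces in N, time in s.
With the tool pointing down it reaches from about 0.35 to 0.9 m from the base axis. Payload 19.9 kg.
Tool frame: the origin (TCP) lies at the very end of the fingers, on their centre line; the grasp point (between the pads) lies 19 mm behind it; y points along the fingers, z is the direction in which the jaws open and shut, and the axes are right-handed (so a half turn about y gives the same grasp; the last joint's range is limited). The gripper opens to 94 mm and grips with 3 to 60 N. Pads are 16 mm wide; open, the fingers measure 119 mm over their backs; the gripper's body (75 mm by 177 mm) begins 78 mm behind the grasp point.
Start: joints at [1.286, 0.417, -0.01, 1.614, 0.005, 1.111, -0.053], TCP at [0.15, -0.607, 0.205] pointing down, gripper open.
Joint ranges: [-2.81, 2.81], [-0.39, 2.02], [-1.27, 1.25], [0.06, 2.57], [-1.19, 4.33], [0.19, 2], [-2.82, 2.82]. Speed limits (rad/s): [1.89, 1.89, 2.39, 2.39, 3.01, 3.01, 3.01].

### API

Orientations are given as [roll, pitch, yaw] about the fixed x, y, z axes, in that order (R = Rz(yaw) Ry(pitch) Rx(roll)).
In Python, from workcell import bot gives the robot as it stands.
- The arm moves only by the shell command python3 -m jog 'ROWS' [FORCE]. ROWS is JSON, a list that holds one entry, the list of rows, each a list of 7 numbers: the shift along the tool's x, y, z in cm, then the turn, a rotation vector about the tool's x, y, z in rad, then the opening, from 0 (shut) to 1 (fully open). In form: [[[dx, dy, dz, ax, ay, az, claw], ...]]. A call has exactly 5 rows; each row is the pose to reach, as a shift and turn from the pose commanded when the call began, along the tool's axes at that moment; what a row does not reach only later rows make up. A row lasts 1/10 s, in which the tool goes at most 50 mm and 8.59 degrees, less where a joint would pass 70% of its speed; a pose out of reach is approached as far as the arm can. A call with a gripper value outside its range is refused whole. The fingers move at their own pace and stop on an object; FORCE is the grip in N (left out, the last holds). Time passes only in rows, so rows that repeat a pose let the fingers close, or fill a call up. It gives the time, the measured TCP pose, the force and the opening at its end, in the units of the state.
- bot.get_obs(): the state, without advancing time (a new reading comes with each control period).
- bot.grab_frame(name): name is "scene" or "top"; returns (picture, depth): 400x640x3 uint8, red, green, blue; 400x640 float32, m along the optical axis (not along the pixel's ray), 0 where there is no reading.
- bot.camera_model(name): a dict with "fx", "fy", "cx", "cy" (pixels), "R" (3x3) and "t" (3): a world point X has camera coordinates R X + t. Camera axes: x right, y down, z forward; pixel columns grow to the right and rows downward; lengths in m; the calibration is good to about 2 mm. A picture is of the moment at which its call begins. camera_model takes no time and is no camera call.
- bot.sign_off(): hands the job in, once; it reports no verdict.
The state is a dict: "time_s": time; "joint_pos": joint angles; "joint_velocities": joint speeds; "effort": joint torques, N m; "tcp_pos": TCP position; "tcp_rot": TCP orientation; "ft_force": force on the tool from outside, world axes, zero at the start; "torque": the same for the moment, N m; "grip_width": finger opening in m.
Only numpy, scipy, OpenCV 4.12 (cv2) and the standard library are available. Lean on these libraries where they do the work, as an engineer would, in place of code of your own. Each camera call takes 0.05 s, during which the arm holds its last target.

## Working session

There is one attempt and no reset: what is moved stays moved. The work goes in short steps, Python scripts to look and compute and a shell command to move; the robot and the scene stay as the last step left them, time stands still between calls to the robot, and variables do not carry over. Pictures are saved under pics/ and viewed, and the job is handed in when it is done.

```bash
mkdir -p pics; ls
python3 - <<'E'
from workcell import bot
import numpy as np, cv2
for n in ("scene","top"):
    p,d=bot.grab_frame(n); np.savez(f"{n}0.npz",p=p,d=d)
    cv2.imwrite(f"pics/{n}0.png",p[:,:,::-1]); m=bot.camera_model(n)
    print(n,m)
o=bot.get_obs(); print(o)
E
```

```text
pics
scene {'fx': 410.733901510667, 'fy': 410.733901510667, 'cx': 307.17398146051937, 'cy': 202.02607592353846, 'R': array([[-0.42491373,  0.90511993,  0.01436111],
       [ 0.62401062,  0.30436455, -0.71970339],
       [-0.65578889, -0.29685036, -0.69413312]]), 't': array([ 0.22492566, -0.22896745,  1.519348  ])}
top {'fx': 432.7072907168249, 'fy': 432.7072907168249, 'cx': 325.60710915029495, 'cy': 200.83661185175376, 'R': array([[-0.02256487, -0.99958608, -0.01784666],
       [-0.99739645,  0.02373124, -0.06809659],
       [ 0.06849193,  0.0162636 , -0.9975191 ]]), 't': array([0.02112417, 0.52156796, 1.56896349])}
{'time_s': 0.1, 'joint_pos': array([ 1.28653155,  0.41793194, -0.01031872,  1.61406719,  0.00472665,
        1.11071174, -0.0529949 ]), 'joint_velocities': array([-0.00067778, -0.00110759,  0.00013652, -0.000433  , -0.00124707,
        0.00150954,  0.00184824]), 'effort': array([ 5.24399911e-04, -8.52586269e+01,  6.39929250e-01, -4.26695144e+01,
       -4.88280226e-02,  1.63380807e-02,  6.94951927e-05]), 'tcp_pos': array([ 0.15015587, -0.60636215,  0.20489643]), 'tcp_rot': array([-1.57188653e+00, -1.02732774e-04, -2.89878871e+00]), 'ft_force': array([ 1.52443041, -0.06226977, -0.10149765]), 'torque': array([0.0575211 , 0.02615576, 0.05758913]), 'grip_width': 0.0936381473847879}
```

View pics/scene0.png

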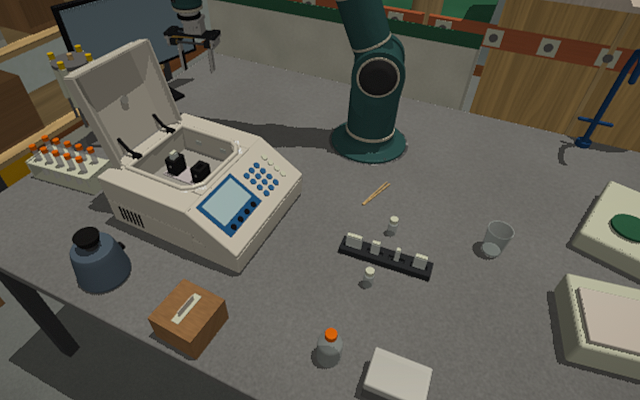

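View pics/top0.png

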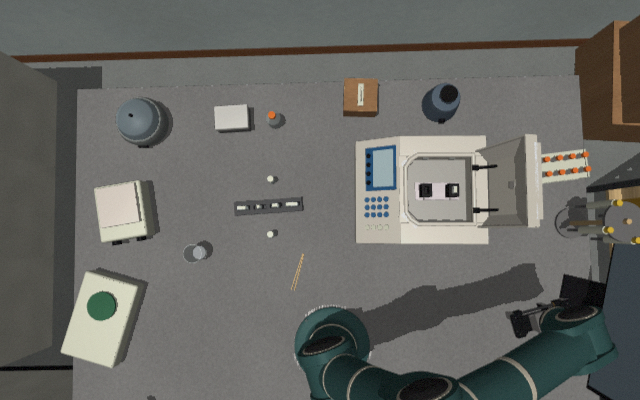

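Run:
```python
import numpy as np, cv2
p=np.load("top0.npz")["p"][:,:,::-1]
a=cv2.resize(p[185:235,225:315],None,fx=8,fy=8,interpolation=cv2.INTER_CUBIC); cv2.imwrite("pics/top_rack.png",a)
a=cv2.resize(p[125:255,350:550],None,fx=4,fy=4,interpolation=cv2.INTER_CUBIC); cv2.imwrite("pics/top_inst.png",a)
p=np.load("scene0.npz")["p"][:,:,::-1]
a=cv2.resize(p[205:295,330:440],None,fx=6,fy=6,interpolation=cv2.INTER_CUBIC); cv2.imwrite("pics/sc_rack.png",a)
a=cv2.resize(p[110:210,120:280],None,fx=5,fy=5,interpolation=cv2.INTER_CUBIC); cv2.imwrite("pics/sc_inst.png",a)
```

```text
(no output)
```

View pics/top_rack.png

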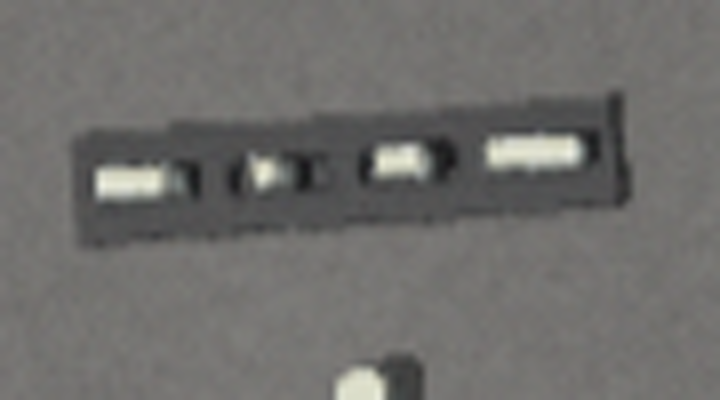

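View pics/top_inst.png

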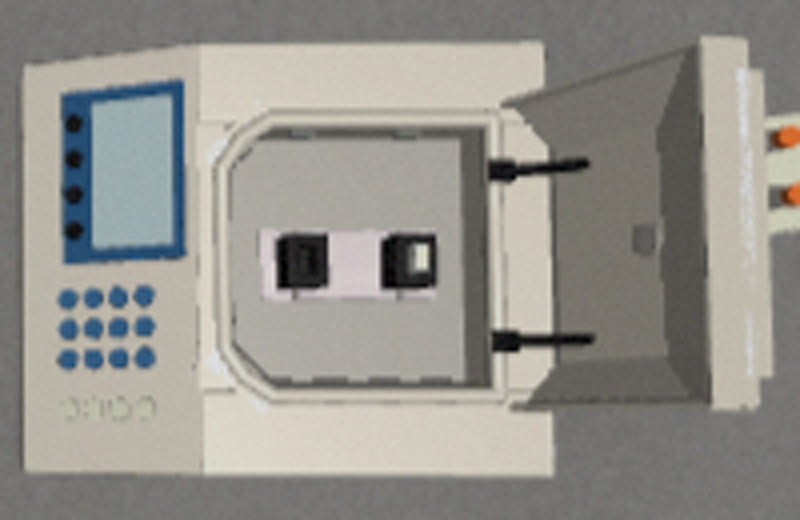

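View pics/sc_rack.png

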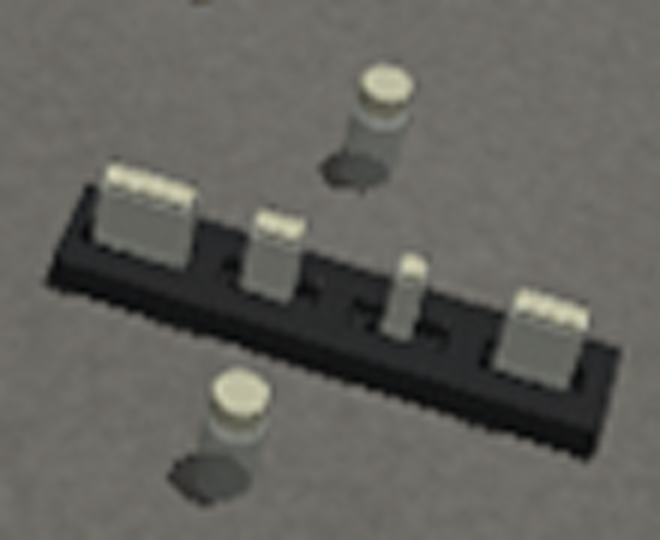

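View pics/sc_inst.png

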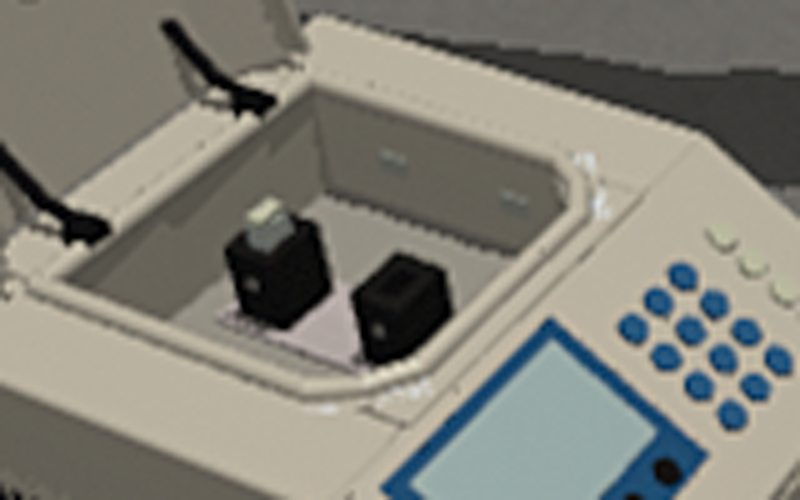

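```bash
cat > h.py <<'E'
import numpy as np, cv2
from workcell import bot
def cam(n):
    m=bot.camera_model(n); return m
def cloud(n,d):
    m=cam(n); v,u=np.mgrid[0:400,0:640]
    c=np.stack([(u-m['cx'])/m['fx']*d,(v-m['cy'])/m['fy']*d,d],-1)
    return (c-m['t'])@np.array(m['R'])   # R^T (c-t)
def proj(n,X):
    m=cam(n); c=np.atleast_2d(X)@np.array(m['R']).T+m['t']
    return np.c_[c[:,0]/c[:,2]*m['fx']+m['cx'],c[:,1]/c[:,2]*m['fy']+m['cy']]
def atz(n,uv,z):
    m=cam(n);R=np.array(m['R']);uv=np.atleast_2d(uv)
    r=np.c_[(uv[:,0]-m['cx'])/m['fx'],(uv[:,1]-m['cy'])/m['fy'],np.ones(len(uv))]@R
    o=-R.T@m['t']; s=(z-o[2])/r[:,2]; return o+r*s[:,None]
E
python3 - <<'E'
from h import *
for n in ("top","scene"):
    f=np.load(n+"0.npz");P=cloud(n,f['d']);p=f['p'].astype(int)
    ok=f['d']>0
    # bench z
    b=ok&(abs(P[...,2])<.015); print(n,'bench z',np.median(P[...,2][b]),P[...,2][b].std())
    # deck
    reg=ok&(P[...,0]>0.2)&(P[...,0]<.9)&(P[...,1]>-.75)&(P[...,1]<0)
    dk=reg&(abs(P[...,2]-.175)<.006)
    q=P[dk]; print('deck z',np.median(q[:,2]),len(q)); 
    c,s,a=cv2.minAreaRect((q[:,:2]*1000).astype(np.float32)); print('rect',c,s,a)
    # stoppers
    st=ok&(p.min(-1)>150)&(P[...,2]>.045)&(P[...,2]<.07)&(P[...,0]>.3)&(P[...,0]<.7)&(P[...,1]>-.05)&(P[...,1]<.4)
    k,l,s_,cc=cv2.connectedComponentsWithStats(st.astype(np.uint8))
    for i in range(1,k):
        if s_[i,4]>4:
            q=P[l==i]; print(i,s_[i,4],cc[i].round(1),q.mean(0).round(4),np.ptp(q,axis=0).round(4))
E
```

```text
top bench z 0.0005528509703631693 0.003983378507297811
deck z 0.1755653599426812 4886
rect (543.60302734375, -372.97857666015625) (322.1510314941406, 359.4090576171875) 88.77108001708984
1 28 [269.6 178.3] [0.6047 0.2074 0.0611] [0.0189 0.0186 0.0153]
2 18 [274.4 204.8] [0.5093 0.1918 0.0601] [0.0108 0.0185 0.0159]
3 37 [290.9 203.4] [0.5129 0.1325 0.0601] [0.0108 0.0371 0.0176]
4 7 [257.7 206. ] [0.5065 0.2521 0.0573] [0.0071 0.0065 0.0109]
5 24 [240.5 207. ] [0.5042 0.3136 0.0591] [0.0079 0.0261 0.0128]
6 31 [269.5 233.6] [0.407  0.2103 0.0612] [0.018  0.0188 0.0126]
scene bench z -0.0015190262512926424 0.0028563676958671463
deck z 0.17372521412945113 5028
rect (542.4873046875, -377.98138427734375) (315.5791931152344, 364.0618896484375) 89.11221313476562
1 27 [394.  218.4] [0.4065 0.2097 0.0593] [0.0183 0.0184 0.0077]
2 27 [354.7 235.2] [0.5124 0.1323 0.0583] [0.0088 0.0385 0.0066]
3 14 [376.  241.9] [0.5105 0.1915 0.0587] [0.0082 0.0168 0.0057]
4 6 [398.5 248.7] [0.5064 0.2517 0.0582] [0.0091 0.0067 0.0062]
5 25 [421.6 255.9] [0.5038 0.3121 0.0584] [0.008  0.028  0.0065]
6 42 [369.8 270. ] [0.6051 0.2064 0.0594] [0.0189 0.0187 0.006 ]
```

```bash
cat > fit.py <<'E'
from h import *
from scipy.optimize import least_squares
def seg(a,b,n=40): 
    t=np.linspace(.06,.94,n)[:,None]; return np.array(a)*(1-t)+np.array(b)*t
S={'L':seg((-.18,-.215,.175),(-.18,.07,.175)),'R':seg((.18,-.215,.175),(.18,.07,.175)),
'F':seg((-.18,.215,.085),(.18,.215,.085)),
'SL':seg((-.18,.07,.175),(-.18,.215,.085)),'SR':seg((.18,.07,.175),(.18,.215,.085)),
'rl':seg((-.11,-.150,.183),(-.11,.0,.183)),'rr':seg((.11,-.15,.183),(.11,.0,.183)),'rf':seg((-.06,.0505,.183),(.06,.0505,.183)),'rb':seg((-.1,-.1645,.183),(.1,-.1645,.183)),}
def T(q,X):
    c,s=np.cos(q[2]),np.sin(q[2]); return X@np.array([[c,s,0],[-s,c,0],[0,0,1]])+[q[0],q[1],0]
def meas(n,img,q,X,w=4):
    X=T(q,X);uv=proj(n,X); d=uv[-1]-uv[0]; d/=np.linalg.norm(d); nn=np.array([-d[1],d[0]])
    o=np.arange(-w,w+.01,.25)
    P=uv[:,None]+o[None,:,None]*nn
    v=cv2.remap(img,P[...,0].astype(np.float32),P[...,1].astype(np.float32),cv2.INTER_LINEAR)
    g=np.abs(np.gradient(v,axis=1)); g=cv2.GaussianBlur(g,(5,1),0)
    k=g.argmax(1); off=o[k]; good=(g.max(1)>2)&(abs(off)<w-.3)
    return uv+off[:,None]*nn,nn,good,off
if __name__=="__main__":
    q0=np.array([.545,-.32,0.02])
    use={'top':['L','R','F','SL','SR'],'scene':['L','R','F','SR']}
    for sel in (['top'],['scene'],['top','scene']):
        q=q0.copy()
        for it in range(8):
            M=[]
            for n in sel:
                img=cv2.cvtColor(np.load(n+"0.npz")['p'],cv2.COLOR_RGB2GRAY).astype(np.float32)
                for k in use[n]:
                    pts,nn,g,off=meas(n,img,q,S[k],w=[12,8,6,4,3,3,3,3][it]); M.append((n,k,pts,nn,g,off))
            def r(x): return np.concatenate([((proj(n,T(x,S[k]))-pts)@nn)[g] for n,k,pts,nn,g,_ in M])
            q=least_squares(r,q,loss='soft_l1',f_scale=.5).x
        print(sel,q.round(4)); 
        for n,k,pts,nn,g,off in M: print('  ',n,k,g.sum(),np.median(off[g]).round(2),off[g].std().round(2))
    np.save('q.npy',q)
    for n in ('top','scene'):
        p=np.load(n+"0.npz")['p'][:,:,::-1]
        x0,x1,y0,y1=(350,550,125,255) if n=='top' else (90,310,100,275)
        f=4 if n=='top' else 3.4
        a=cv2.resize(p[y0:y1,x0:x1],None,fx=f,fy=f,interpolation=cv2.INTER_CUBIC)
        def poly(X,c):
            uv=(proj(n,T(q,np.array(X,float)))-[x0,y0]+.5)*f-.5; cv2.polylines(a,[np.round(uv).astype(int)],True,c,1)
        def rect(cx,cy,lx,ly,z,c): poly([(cx+i*lx/2,cy+j*ly/2,z) for i,j in((-1,-1),(1,-1),(1,1),(-1,1))],c)
        rect(0,-.0725,.36,.285,.175,(0,0,255)); rect(0,-.057,.22,.215,.183,(0,255,0))
        for y in(-.02,-.11): rect(0,y,.044,.034,.155,(255,0,255)); rect(0,y,.0245,.0145,.155,(0,255,255))
        rect(0,-.11,.0225,.0125,.173,(255,0,0))
        cv2.imwrite(f"pics/fit_{n}.png",a)
E
python3 fit.py
```

```text
['top'] [ 0.5432 -0.3129 -0.027 ]
   top L 40 0.25 0.12
   top R 40 -0.5 0.16
   top F 40 0.0 0.12
   top SL 40 0.5 0.22
   top SR 40 -0.5 0.26
['scene'] [ 0.5445 -0.3123 -0.0192]
   scene L 40 0.25 0.19
   scene R 40 0.0 0.19
   scene F 35 0.0 0.73
   scene SR 40 0.0 0.17
['top', 'scene'] [ 0.5438 -0.3126 -0.0226]
   top L 40 0.0 0.1
   top R 40 -0.75 0.15
   top F 40 0.0 0.13
   top SL 40 0.5 0.22
   top SR 40 -0.5 0.24
   scene L 40 0.5 0.18
   scene R 40 0.25 0.16
   scene F 31 0.0 0.61
   scene SR 40 0.0 0.17
```

View pics/fit_top.png

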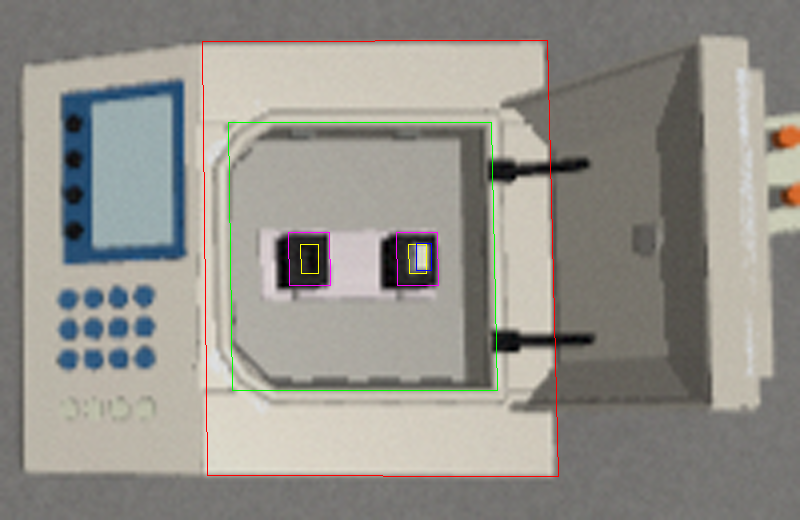

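View pics/fit_scene.png

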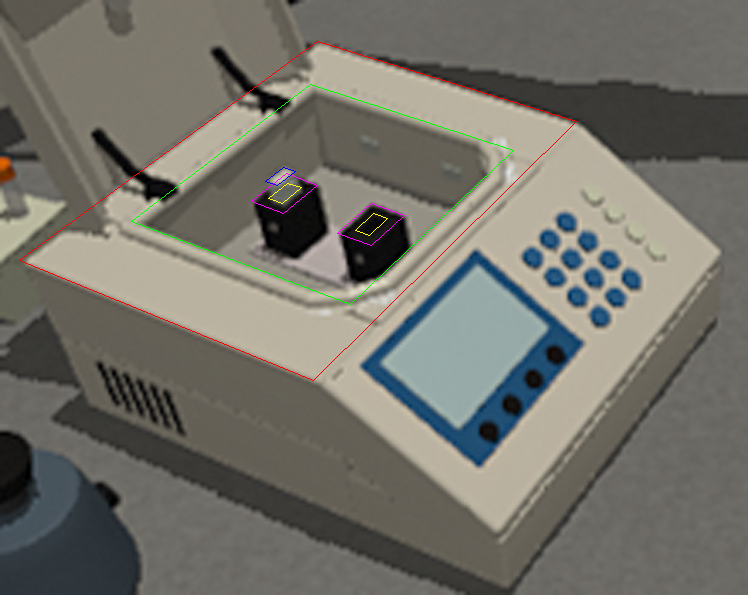

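```bash
cat > plan.py <<'E'
from h import *
import sys
from scipy.spatial.transform import Rotation as Ro
def plan(x,y,z,jaw):
    o=bot.get_obs(); R=Ro.from_euler('xyz',o['tcp_rot']).as_matrix(); 
    zt=np.array([np.cos(jaw),np.sin(jaw),0]); yt=np.array([0,0,-1.]); G=np.c_[np.cross(yt,zt),yt,zt]
    print('t',o['time_s'],'tcp',o['tcp_pos'].round(4),'jaw',np.arctan2(R[1,2],R[0,2]).round(4),'tilt',R[2].round(4),'F',o['ft_force'].round(2),'w',round(o['grip_width'],4),'j',o['joint_pos'].round(2))
    print('shift cm',(R.T@(np.array([x,y,z])-o['tcp_pos'])*100).round(2),'turn',Ro.from_matrix(R.T@G).as_rotvec().round(4))
if __name__=="__main__": plan(*map(float,sys.argv[1:5]))
E
cat > rack.py <<'E'
from fit import *
S={}
for nm,sx,sy,w in ():pass
E_={'n':seg((-.125,-.025,.02),(.125,-.025,.02)),'f':seg((-.125,.025,.02),(.125,.025,.02)),'a':seg((-.125,-.025,.02),(-.125,.025,.02)),'b':seg((.125,-.025,.02),(.125,.025,.02))}
for n in('top','scene'):
    img=cv2.cvtColor(np.load(n+"0.npz")['p'],cv2.COLOR_RGB2GRAY).astype(np.float32)
    q=np.array([.509,.222,-1.5226])
    for it in range(6):
        M=[(k,)+meas(n,img,q,E_[k],w=[4,3,3,2,2,2][it]) for k in E_]
        r=lambda x:np.concatenate([((proj(n,T(x,E_[k]))-pts)@nn)[g] for k,pts,nn,g,_ in M])
        q=least_squares(r,q,loss='soft_l1',f_scale=.3).x
    print(n,q.round(4),[(k,int(g.sum()),float(np.median(off[g])),float(off[g].std().round(2))) for k,pts,nn,g,off in M])
    c,s=np.cos(q[2]),np.sin(q[2]); print('slot +30',(q[:2]+.03*np.array([c,s])).round(4))
E
python3 rack.py; python3 plan.py .51 .1917 .12 .048
```

```text
t 0.1 tcp [ 0.1502 -0.6064  0.2049] jaw -1.328 tilt [ 1.0e-04 -1.0e+00 -1.1e-03] F [ 1.52 -0.06 -0.1 ] w 0.0936 j [ 1.29  0.42 -0.01  1.61  0.    1.11 -0.05]
shift cm [-54.12   8.56 -68.8 ] turn [ 1.000e-03 -1.376e+00 -7.000e-04]Traceback (most recent call last):
  File "rack.py", line 11, in <module>
    q=least_squares(r,q,loss='soft_l1',f_scale=.3).x
      ~~~~~~~~~~~~~^^^^^^^^^^^^^^^^^^^^^^^^^^^^^^^
    return func(*args, **kwargs)
    vector_fun = VectorFunction(
        fun_wrapped,
    ...<6 lines>...
        workers=workers
    )
    self.J, dct = approx_derivative(
                  ~~~~~~~~~~~~~~~~~^
        self.fun_wrapped, self.x, f0=self.f, **finite_diff_options
        ^^^^^^^^^^^^^^^^^^^^^^^^^^^^^^^^^^^^^^^^^^^^^^^^^^^^^^^^^^
    )
    ^
    J, _nfev = _dense_difference(fun_wrapped, x0, f0, h,
               ~~~~~~~~~~~~~~~~~^^^^^^^^^^^^^^^^^^^^^^^^
                             use_one_sided, method,
                             ^^^^^^^^^^^^^^^^^^^^^^
                             mf)
                             ^^^
    df = [f_eval - f0 for f_eval in f_evals]
                                    ^^^^^^^
    f = np.atleast_1d(self.fun(x, *self.args, **self.kwargs))
                      ~~~~~~~~^^^^^^^^^^^^^^^^^^^^^^^^^^^^^^
    return np.atleast_1d(self.fun(x))
                         ~~~~~~~~^^^
    return self.f(x, *self.args, **self.kwargs)
           ~~~~~~^^^^^^^^^^^^^^^^^^^^^^^^^^^^^^
  File "rack.py", line 10, in <lambda>
    r=lambda x:np.concatenate([((proj(n,T(x,E_[k]))-pts)@nn)[g] for k,pts,nn,g,_ in M])
                                 ~~~~^^^^^^^^^^^^^^
  File "h.py", line 10, in proj
    m=cam(n); c=np.atleast_2d(X)@np.array(m['R']).T+m['t']
  File "h.py", line 4, in cam
    m=bot.camera_model(n); return m
ValueError: time passes only in moves, steps and waits
```

```bash
python3 - <<'E'
s=open('h.py').read()
s=s.replace("def cam(n):\n    m=bot.camera_model(n); return m","import functools\n@functools.lru_cache\ndef cam(n):\n    return bot.camera_model(n)")
open('h.py','w').write(s)
E
python3 rack.py
```

```text
top [ 0.5084  0.2187 -1.5207] [('n', 40, 0.25, 0.28), ('f', 40, -0.375, 0.33), ('a', 25, -1.0, 0.2), ('b', 40, 0.25, 0.29)]
slot +30 [0.5099 0.1888]
scene [ 0.5098  0.222  -1.5264] [('n', 38, 0.0, 0.68), ('f', 40, 0.0, 0.21), ('a', 40, 0.25, 0.19), ('b', 40, -0.25, 0.14)]
slot +30 [0.5112 0.192 ]
```

```bash
python3 -m jog '[[[-3,-2,-4,0,-0.1,0,1],[-6,-4,-7.5,0,-0.2,0,1],[-9,-6,-11.5,0,-0.3,0,1],[-12,-8,-15,0,-0.4,0,1],[-15,-9,-19,0,-0.5,0,1]]]'; python3 plan.py .51 .1917 .12 .048
```

```text
time_s: 0.6
tcp_pos: [0.2473, -0.3928, 0.2946]
tcp_rot: [-1.57, -0.001, -2.395]
ft_force: [1.4, -0.3, 0.9]
grip_width: 0.0939
t 0.6 tcp [ 0.2473 -0.3928  0.2946] jaw -0.8241 tilt [ 5.e-04 -1.e+00  1.e-03] F [ 1.43 -0.28  0.85] w 0.0939 j [ 1.13  0.05 -0.19  1.87  0.01  1.22  0.11]
shift cm [-58.98  17.4  -25.07] turn [-7.000e-04 -8.721e-01  9.000e-04]
```

```bash
python3 -m jog '[[[-4.4,0,-1.9,0,-0.13,0,1],[-8.8,0,-3.8,0,-0.26,0,1],[-13.2,0,-5.6,0,-0.39,0,1],[-17.6,0,-7.5,0,-0.52,0,1],[-22,0,-9.4,0,-0.65,0,1]]]'; python3 plan.py .5102 .1917 .12 .048
```

```text
time_s: 1.1
tcp_pos: [0.3453, -0.1743, 0.2934]
tcp_rot: [-1.571, -0.0, -1.744]
ft_force: [0.8, 0.2, 0.4]
grip_width: 0.0939
t 1.1 tcp [ 0.3453 -0.1743  0.2934] jaw -0.1729 tilt [ 4.e-04 -1.e+00 -0.e+00] F [0.85 0.2  0.38] w 0.0939 j [ 0.88 -0.11 -0.45  2.02 -0.05  1.22  0.28]
shift cm [-38.9   17.33   9.94] turn [ 1.000e-04 -2.209e-01  4.000e-04]
```

```bash
python3 -m jog '[[[-4.2,0,1.1,0,-0.05,0,1],[-8.4,0,2.2,0,-0.1,0,1],[-12.6,0,3.2,0,-0.15,0,1],[-16.8,0,4.3,0,-0.2,0,1],[-21,1,5.4,0,-0.22,0,1]]]'; python3 plan.py .5102 .1917 .15 .048
```

```text
time_s: 1.6
tcp_pos: [0.4363, 0.0227, 0.2842]
tcp_rot: [-1.569, -0.001, -1.527]
ft_force: [1.2, -0.9, 0.4]
grip_width: 0.0941
t 1.6 tcp [0.4363 0.0227 0.2842] jaw 0.0437 tilt [ 7.0e-04 -1.0e+00  1.9e-03] F [ 1.23 -0.94  0.45] w 0.0941 j [ 0.64  0.02 -0.76  1.93  0.02  1.19 -0.09]
shift cm [-16.57  13.43   8.1 ] turn [-0.0019 -0.0043  0.0007]
```

```bash
python3 -m jog '[[[-3.5,1.5,1.7,0,0,0,1],[-7.5,4,3.6,0,0,0,1],[-11.5,7,5.6,0,0,0,1],[-14.8,10,7.2,0,-0.004,0,1],[-16.6,12.5,8.1,-0.001,-0.004,0,1]]]'; python3 -m jog '[[[0,0,0,0,0,0,0.6],[0,0,0,0,0,0,0.6],[0,0,0,0,0,0,0.6],[0,0,0,0,0,0,0.6],[0,0,0,0,0,0,0.6]]]'; python3 plan.py .5102 .1917 .029 .048
python3 - <<'E'
from h import *
for n in ("scene","top"):
    p,d=bot.grab_frame(n); np.savez(f"{n}1.npz",p=p,d=d)
a=np.load("scene1.npz")['p'][150:310,300:480,::-1]; cv2.imwrite("pics/sc1.png",cv2.resize(a,None,fx=3.7,fy=3.7,interpolation=cv2.INTER_CUBIC))
E
```

```text
time_s: 2.1
tcp_pos: [0.5093, 0.1931, 0.1564]
tcp_rot: [-1.573, 0.001, -1.523]
ft_force: [0.7, -1.0, 1.2]
grip_width: 0.094
time_s: 2.6
tcp_pos: [0.5099, 0.1894, 0.1594]
tcp_rot: [-1.57, -0.0, -1.526]
ft_force: [-0.4, 0.6, 0.0]
grip_width: 0.0583
t 2.6 tcp [0.5099 0.1894 0.1594] jaw 0.0447 tilt [ 4.e-04 -1.e+00  6.e-04] F [-0.36  0.63  0.01] w 0.0583 j [ 0.23  0.44 -0.81  1.84  0.37  1.02 -0.68]
shift cm [-0.23 13.04  0.03] turn [-0.0006 -0.0033  0.0004]
```

View pics/sc1.png

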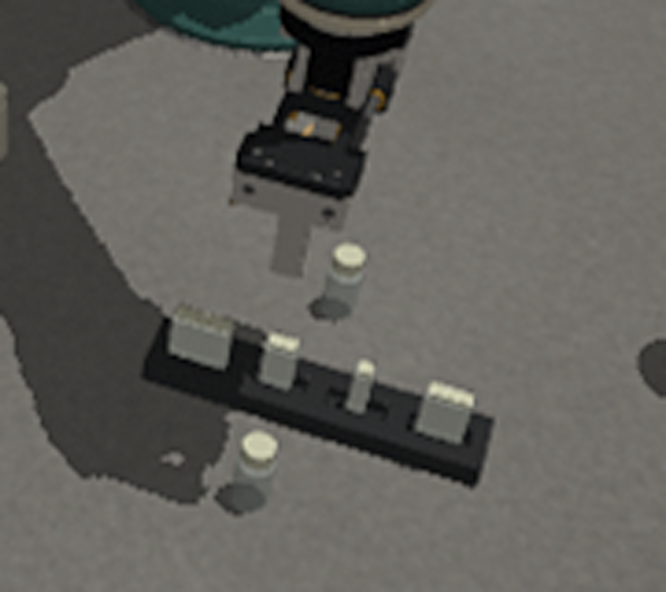

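```bash
python3 -m jog '[[[-0.2,2.5,0,0,-0.003,0,0.6],[-0.2,5.5,0,0,-0.003,0,0.6],[-0.2,8.5,0,0,-0.003,0,0.6],[-0.2,10.5,0,0,-0.003,0,0.6],[-0.2,11.5,0,0,-0.003,0,0.6]]]';  python3 -m jog '[[[0,0.6,0,0,0,0,0.6],[0,1.2,0,0,0,0,0.6],[0,1.5,0,0,0,0,0.6],[0,1.5,0,0,0,0,0.6],[0,1.5,0,0,0,0,0.6]]]'; python3 plan.py .5102 .1917 .029 .048
```

```text
time_s: 3.2
tcp_pos: [0.5086, 0.1918, 0.0421]
tcp_rot: [-1.573, -0.0, -1.522]
ft_force: [0.0, -0.6, 0.9]
grip_width: 0.0566
time_s: 3.7
tcp_pos: [0.5095, 0.1923, 0.0289]
tcp_rot: [-1.571, 0.0, -1.522]
ft_force: [-0.3, -0.7, -0.1]
grip_width: 0.0568
t 3.7 tcp [0.5095 0.1923 0.0289] jaw 0.049 tilt [-2.e-04 -1.e+00 -4.e-04] F [-0.34 -0.73 -0.11] w 0.0568 j [ 0.12  0.62 -0.69  1.92  0.54  0.79 -0.82]
shift cm [ 0.06 -0.01  0.07] turn [ 0.0004  0.001  -0.0002]
```

```bash
python3 -m jog '[[[0,0,0,0,0,0,0.4],[0,0,0,0,0,0,0.3],[0,0,0,0,0,0,0.25],[0,0,0,0,0,0,0.2],[0,0,0,0,0,0,0.18]]]' 12;  python3 plan.py .5102 .1917 .029 .048
python3 - <<'E'
from h import *
for n in ("scene","top"):
    p,d=bot.grab_frame(n); np.savez(f"{n}2.npz",p=p,d=d)
a=np.load("scene2.npz")['p'][205:295,330:440,::-1]; a=cv2.resize(a,None,fx=5,fy=5,interpolation=cv2.INTER_CUBIC)
b=np.load("top2.npz")['p'][185:235,225:315,::-1]; b=cv2.resize(b,(550,306),interpolation=cv2.INTER_CUBIC)
cv2.imwrite("pics/s2.png",cv2.resize(np.vstack([a,b]),None,fx=.78,fy=.78))
E
```

```text
time_s: 4.2
tcp_pos: [0.5092, 0.1922, 0.0285]
tcp_rot: [-1.572, 0.0, -1.522]
ft_force: [-0.6, -0.5, -0.4]
grip_width: 0.0202
t 4.2 tcp [0.5092 0.1922 0.0285] jaw 0.049 tilt [-1.e-04 -1.e+00 -1.e-03] F [-0.64 -0.5  -0.4 ] w 0.0202 j [ 0.12  0.62 -0.69  1.92  0.54  0.79 -0.82]
shift cm [ 0.06 -0.05  0.1 ] turn [ 0.001   0.001  -0.0001]
```

View pics/s2.png

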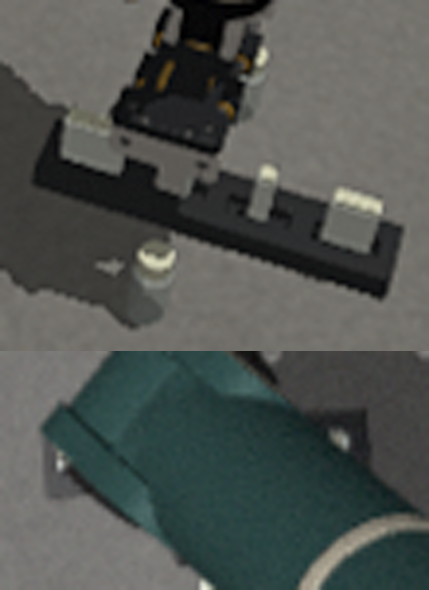

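```bash
python3 -m jog '[[[0,0,0.07,0,0,0,0.16],[0,0,0.07,0,0,0,0.13],[0,0,0.07,0,0,0,0.1],[0,0,0.07,0,0,0,0.05],[0,0,0.07,0,0,0,0]]]' 15; python3 -m jog '[[[0,0,0,0,0,0,0],[0,0,0,0,0,0,0],[0,0,0,0,0,0,0],[0,0,0,0,0,0,0],[0,-0.2,0,0,0,0,0]]]'; python3 plan.py .5102 .1917 .15 .048
```

```text
time_s: 4.8
tcp_pos: [0.5099, 0.1922, 0.0284]
tcp_rot: [-1.572, 0.0, -1.522]
ft_force: [0.3, -0.2, -0.3]
grip_width: 0.0125
time_s: 5.3
tcp_pos: [0.5098, 0.1922, 0.0304]
tcp_rot: [-1.572, -0.0, -1.522]
ft_force: [0.7, 0.3, 0.6]
grip_width: 0.0121
t 5.3 tcp [0.5098 0.1922 0.0304] jaw 0.049 tilt [ 0.     -1.     -0.0014] F [0.71 0.35 0.59] w 0.0121 j [ 0.12  0.62 -0.69  1.92  0.54  0.8  -0.82]
shift cm [  0.05 -11.96   0.02] turn [0.0014 0.001  0.    ]
```

```bash
python3 -m jog '[[[0,-0.8,0,0,0,0,0],[0,-2,0,0,0,0,0],[0,-3.8,0,0,0,0,0],[0,-6,0,0,0,0,0],[0,-8.5,0,0,0,0,0]]]' 20; python3 -m jog '[[[0,-2.8,0,0,0,0,0],[0,-6,0,0,0,0,0],[0,-9,0,0,0,0,0],[0,-11.5,0,0,0,0,0],[0,-13,0,0,0,0,0]]]'; python3 plan.py .5433 -.3326 .26 -1.594
python3 - <<'E'
from h import *
p,d=bot.grab_frame("scene"); np.savez("scene3.npz",p=p,d=d)
a=p[120:300,280:480,::-1]; cv2.imwrite("pics/sc3.png",cv2.resize(a,None,fx=3.3,fy=3.3,interpolation=cv2.INTER_CUBIC))
E
```

```text
time_s: 5.8
tcp_pos: [0.5098, 0.1923, 0.117]
tcp_rot: [-1.572, 0.0, -1.522]
ft_force: [1.4, -0.2, -0.4]
grip_width: 0.0122
time_s: 6.3
tcp_pos: [0.5104, 0.1927, 0.2482]
tcp_rot: [-1.569, 0.0, -1.521]
ft_force: [0.6, -1.5, 1.2]
grip_width: 0.0125
t 6.3 tcp [0.5104 0.1927 0.2482] jaw 0.0494 tilt [-3.0e-04 -1.0e+00  1.5e-03] F [ 0.64 -1.51  1.18] w 0.0125 j [ 0.28  0.34 -0.86  1.74  0.28  1.19 -0.61]
shift cm [52.62 -1.2   0.7 ] turn [-9.0000e-04  1.6434e+00 -1.5000e-03]
```

View pics/sc3.png

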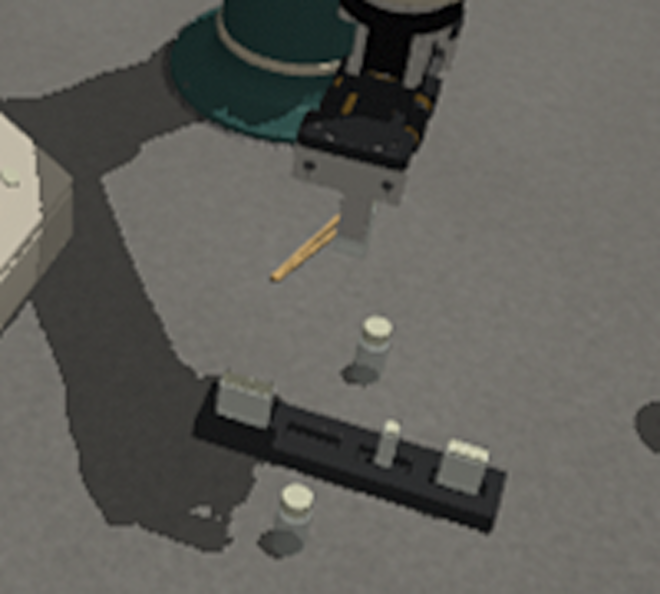

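```bash
python3 -m jog '[[[1,-0.3,0,0,0.03,0,0],[3.5,-0.8,0,0,0.12,0,0],[7,-1.2,0,0,0.24,0,0],[11,-1.2,0.1,0,0.36,0,0],[15,-1.2,0.2,0,0.48,0,0]]]';  python3 plan.py .5433 -.3326 .26 -1.594
```

```text
time_s: 6.85
tcp_pos: [0.5188, 0.0402, 0.2565]
tcp_rot: [-1.573, -0.001, -2.008]
ft_force: [1.5, 0.1, -0.5]
grip_width: 0.0124
t 6.85 tcp [0.5188 0.0402 0.2565] jaw -0.4375 tilt [ 0.0011 -1.     -0.0023] F [ 1.48  0.06 -0.54] w 0.0124 j [ 0.49  0.25 -0.73  1.79  0.18  1.17 -0.73]
shift cm [32.73 -0.36 18.02] turn [0.0014 1.1565 0.0023]
```

```bash
python3 -m jog '[[[3.5,0,1.9,0,0.12,0,0],[7,0,3.8,0,0.24,0,0],[10.5,0,5.7,0,0.36,0,0],[14,-0.2,7.6,0,0.48,0,0],[17.5,-0.3,9.5,0.001,0.6,0.001,0]]]';  python3 plan.py .5433 -.3326 .26 -1.594
```

```text
time_s: 7.35
tcp_pos: [0.5317, -0.1585, 0.2594]
tcp_rot: [-1.572, -0.001, -2.609]
ft_force: [1.0, 0.3, -0.3]
grip_width: 0.0127
t 7.35 tcp [ 0.5317 -0.1585  0.2594] jaw -1.038 tilt [ 9.e-04 -1.e+00 -1.e-03] F [ 0.99  0.26 -0.27] w 0.0127 j [ 0.67  0.28 -0.53  1.71  0.15  1.19 -0.94]
shift cm [ 7.84 -0.07 15.58] turn [0.0007 0.556  0.0011]
```

```bash
python3 -m jog '[[[1.8,0,3.5,0,0.12,0,0],[3.6,0,7.1,0,0.24,0,0],[5.3,0,10.5,0,0.36,0,0],[6.8,0,13.4,0,0.48,0,0],[7.6,0,15.1,0.001,0.54,0.001,0]]]'; python3 -m jog '[[[0,0,0,0,0.016,0,0],[0,0,0,0,0.016,0,0],[0,0,0,0,0.016,0,0],[0,0,0,0,0.016,0,0],[0,0,0,0,0.016,0,0]]]'; python3 plan.py .5433 -.3326 .26 -1.594
python3 - <<'E'
from h import *
for n in ("scene","top"):
    p,d=bot.grab_frame(n); np.savez(f"{n}4.npz",p=p,d=d)
    cv2.imwrite(f"pics/{n}4.png",p[:,:,::-1])
E
```

```text
time_s: 7.85
tcp_pos: [0.5434, -0.3282, 0.2586]
tcp_rot: [-1.571, -0.001, 3.132]
ft_force: [0.9, -0.4, -0.1]
grip_width: 0.0123
time_s: 8.35
tcp_pos: [0.5452, -0.3242, 0.2605]
tcp_rot: [-1.57, 0.002, 3.126]
ft_force: [0.0, 0.2, -0.5]
grip_width: 0.0124
t 8.35 tcp [ 0.5452 -0.3242  0.2605] jaw -1.5859 tilt [-1.6e-03 -1.0e+00  6.0e-04] F [ 0.05  0.22 -0.55] w 0.0124 j [ 0.75  0.41 -0.36  1.52  0.15  1.24 -1.21]
shift cm [0.17 0.05 0.84] turn [-0.0006  0.0081 -0.0016]
```

View pics/scene4.png

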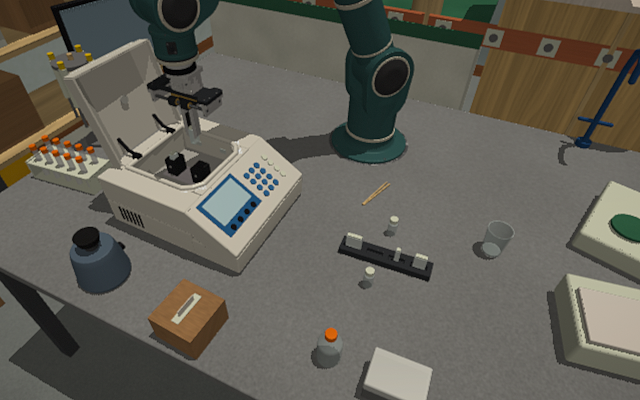

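View pics/top4.png

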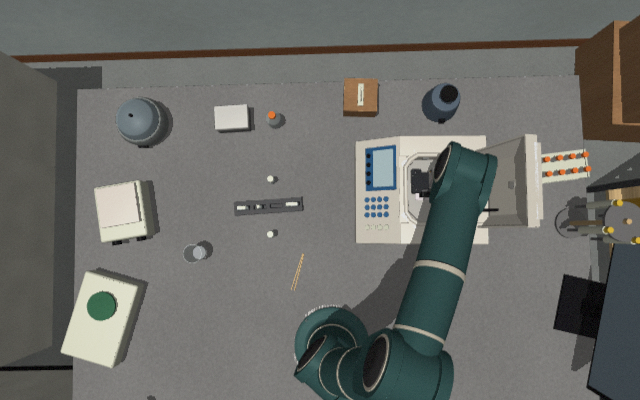

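```bash
python3 -m jog '[[[0,0.8,0.3,0,0.003,-0.001,0],[0.1,2.3,0.6,0,0.006,-0.0015,0],[0.15,3.8,0.85,0,0.008,-0.0015,0],[0.15,5,0.85,0,0.008,-0.0015,0],[0.15,5.6,0.85,0,0.008,-0.0015,0]]]'; python3 -m jog '[[[0,0,0,0,0,0,0],[0,0,0,0,0,0,0],[0,0,0,0,0,0,0],[0,0,0,0,0,0,0],[0,0,0,0,0,0,0]]]'; python3 plan.py .5433 -.3326 .1835 -1.594
python3 - <<'E'
from h import *
for n in ("scene","top"):
    p,d=bot.grab_frame(n); np.savez(f"{n}5.npz",p=p,d=d)
f=np.load("scene5.npz");a=f['p'][80:205,120:260,::-1]; cv2.imwrite("pics/sc5.png",cv2.resize(a,None,fx=4.7,fy=4.7,interpolation=cv2.INTER_CUBIC))
f=np.load("top5.npz");a=f['p'][125:255,350:550,::-1]; cv2.imwrite("pics/top5.png",cv2.resize(a,None,fx=4,fy=4,interpolation=cv2.INTER_CUBIC))
E
```

```text
time_s: 8.95
tcp_pos: [0.5429, -0.333, 0.2023]
tcp_rot: [-1.571, -0.002, 3.117]
ft_force: [-0.1, 0.2, -0.3]
grip_width: 0.0126
time_s: 9.45
tcp_pos: [0.5437, -0.3333, 0.2048]
tcp_rot: [-1.57, 0.0, 3.117]
ft_force: [-0.7, 0.3, 0.1]
grip_width: 0.0123
t 9.45 tcp [ 0.5437 -0.3333  0.2048] jaw -1.595 tilt [-5.e-04 -1.e+00  9.e-04] F [-0.71  0.27  0.13] w 0.0123 j [ 0.75  0.46 -0.34  1.57  0.17  1.14 -1.22]
shift cm [ 0.04  2.12 -0.07] turn [-0.0009 -0.001  -0.0005]
```

View pics/sc5.png

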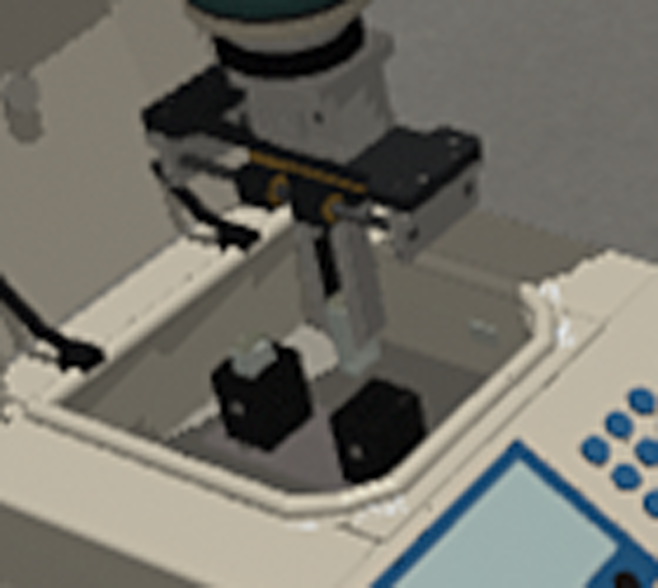

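View pics/top5.png

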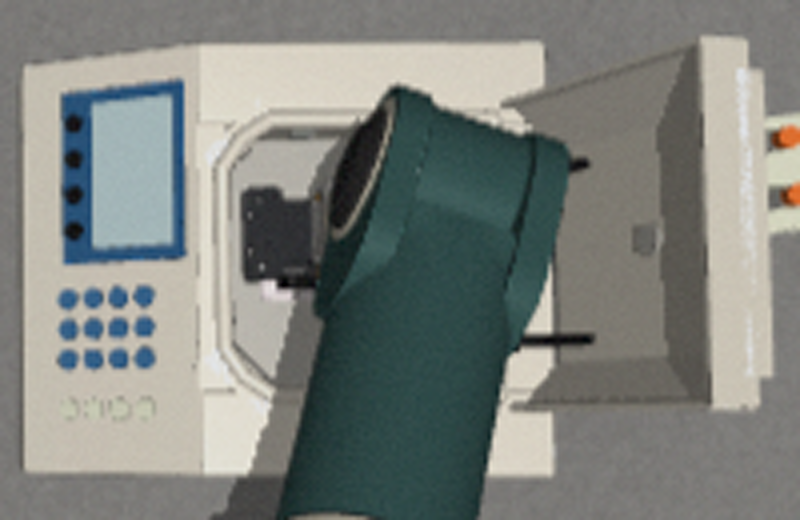

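```bash
cat > ov.py <<'E'
from fit import *
import sys
k=sys.argv[1]; tx,ty,tz,yaw=map(float,sys.argv[2:6])  # cell centre underside
n='scene'; q=np.array([.5445,-.3123,-.0192])
p=np.load(f"scene{k}.npz")['p'][:,:,::-1]
x0,x1,y0,y1=160,215,120,190; f=10
a=cv2.resize(p[y0:y1,x0:x1],None,fx=f,fy=f,interpolation=cv2.INTER_CUBIC); b=a.copy()
def poly(X,c):
    uv=(proj(n,np.array(X,float))-[x0,y0]+.5)*f-.5; cv2.polylines(b,[np.round(uv).astype(int)],True,c,1)
def rect(Q,cx,cy,lx,ly,z,c): poly(T(Q,np.array([(cx+i*lx/2,cy+j*ly/2,z) for i,j in((-1,-1),(1,-1),(1,1),(-1,1))])),c)
for y in(-.02,-.11): rect(q,0,y,.044,.034,.155,(255,0,255)); rect(q,0,y,.0245,.0145,.155,(0,255,255))
rect(q,0,-.11,.0225,.0125,.168,(255,255,0))
c=np.array([tx,ty,yaw])
for z in(0,.045): rect(c,0,0,.0225,.0125,tz+z,(0,0,255))
cv2.imwrite(f"pics/ov{k}.png",np.hstack([a,b])[:, :])
im=cv2.imread(f"pics/ov{k}.png"); s=min(800/im.shape[1],600/im.shape[0]); cv2.imwrite(f"pics/ov{k}.png",cv2.resize(im,None,fx=s,fy=s,interpolation=cv2.INTER_AREA));
E
python3 ov.py 5 .5437 -.3333 .1863 -.024
```

```text
(no output)
```

View pics/ov5.png

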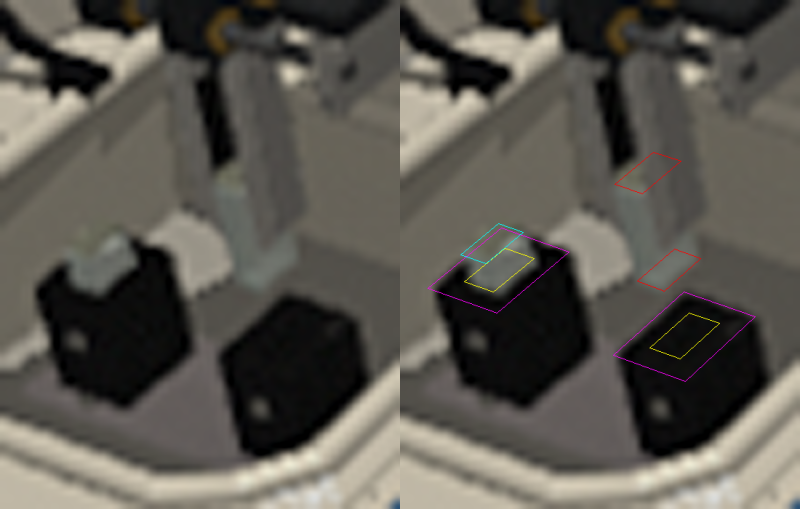

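```bash
cat > hold.py <<'E'
from fit import *
qs={'top':np.array([.5432,-.3129,-.027]),'scene':np.array([.5445,-.3123,-.0192])}
for n in('top','scene'):
    p=np.load(n+"0.npz")['p']; img=cv2.cvtColor(p,cv2.COLOR_RGB2GRAY).astype(np.float32)
    for nm,yc in(('front',-.02),('rear',-.11)):
        z=.155
        E=[seg((-.022,yc-.017,z),(.022,yc-.017,z),20)]
        E.append(seg((.022,yc-.017,z),(.022,yc+.017,z),20) if n=='top' else seg((-.022,yc-.017,z),(-.022,yc+.017,z),20))
        q=qs[n].copy()
        for it in range(6):
            M=[(e,)+meas(n,img,q,e,w=[3,3,2.5,2,2,2][it]) for e in E]
            r=lambda x:np.concatenate([((proj(n,T([x[0],x[1],q[2]],e))-pts)@nn)[g] for e,pts,nn,g,_ in M])
            q[:2]=least_squares(r,q[:2],loss='soft_l1',f_scale=.3).x
        c,s=np.cos(q[2]),np.sin(q[2]); print(n,nm,q.round(4),'dq mm',((q-qs[n])[:2]*1000).round(1),'slot',(q[:2]+[.02*s,-.02*c]).round(4),[int(g.sum()) for _,_,_,g,_ in M],[float(off[g].std().round(2)) for *_,g,off in M])
    # stopper of reference
    P=cloud(n,np.load(n+"0.npz")['d'])
    uv=proj(n,T(qs[n],np.array([[0,-.11,.173]])))[0]; print(n,'pred stopper top uv',uv.round(1))
    u,v=np.round(uv).astype(int); g=img[v-7:v+9,u-8:u+9]; m=g>130; ys,xs=np.nonzero(m); 
    k,l,st,cc=cv2.connectedComponentsWithStats(m.astype(np.uint8)); print([(st[i,4],(cc[i]+[u-8,v-7]).round(1),atz(n,cc[i]+[u-8,v-7],.173)[0].round(4)) for i in range(1,k) if st[i,4]<80], 'pred xyz',T(qs[n],np.array([[0,-.11,.173]]))[0].round(4))
E
python3 hold.py
```

```text
top front [ 0.542  -0.3111 -0.027 ] dq mm [-1.2  1.8] slot [ 0.5414 -0.3311] [20, 20] [0.0, 0.24]
top rear [ 0.5422 -0.3108 -0.027 ] dq mm [-1.   2.1] slot [ 0.5416 -0.3307] [11, 15] [0.0, 0.0]
top pred stopper top uv [455.6 189. ]
[(np.int32(23), array([454.8, 189.1]), array([ 0.5398, -0.4203,  0.173 ]))] pred xyz [ 0.5402 -0.4229  0.173 ]
scene front [ 0.5451 -0.3106 -0.0192] dq mm [0.6 1.7] slot [ 0.5447 -0.3306] [20, 20] [0.11, 0.24]
scene rear [ 0.5449 -0.3095 -0.0192] dq mm [0.4 2.8] slot [ 0.5445 -0.3295] [18, 18] [0.52, 0.51]
scene pred stopper top uv [171.8 151.6]
[(np.int32(20), array([172.6, 151.7]), array([ 0.5419, -0.42  ,  0.173 ]))] pred xyz [ 0.5424 -0.4223  0.173 ]
```

```bash
cat > rim.py <<'E'
from fit import *
qs={'top':np.array([.5432,-.3129,-.027]),'scene':np.array([.5445,-.3123,-.0192])}
L={'rf':seg((-.06,.0505,.183),(.06,.0505,.183)),'rb':seg((-.1,-.1645,.183),(.1,-.1645,.183)),
'rl':S['rl'],'rr':S['rr'],
'db1':seg((-.18,-.215,.175),(-.13,-.215,.175)),'db2':seg((.13,-.215,.175),(.18,-.215,.175)),
'crease1':seg((-.18,.07,.175),(-.1,.07,.175)),'crease2':seg((.12,.07,.175),(.18,.07,.175)),'F':S['F'],'L':S['L'],'R':S['R'],'SL':S['SL'],'SR':S['SR'],'hb':seg((-.022,-.037,.155),(.022,-.037,.155)),'sl_y-':seg((-.01,-.02725,.155),(.01,-.02725,.155)),'sl_y+':seg((-.01,-.01275,.155),(.01,-.01275,.155))}
for n in('top','scene'):
    img=cv2.cvtColor(np.load(n+"0.npz")['p'],cv2.COLOR_RGB2GRAY).astype(np.float32); q=qs[n]
    for k,e in L.items():
        pts,nn,g,off=meas(n,img,q,e,w=2.5)
        d=np.array([1,0,0]) if abs(e[-1]-e[0])[0]<1e-6 else np.array([0,1,0])
        X=T(q,e);J=((proj(n,X+d*.001)-proj(n,X))@nn)   # px per mm
        if g.sum()>4: m=(off/J)[g]; print(n,k,'xy'[d[1]],'mm: med',np.median(m).round(2),'std',m.std().round(2),'n',g.sum(),'px/mm',J.mean().round(2))
E
python3 rim.py
```

```text
top rf y mm: med 2.45 std 0.57 n 35 px/mm -0.31
top rb y mm: med 4.88 std 1.46 n 36 px/mm -0.31
top rl x mm: med 2.44 std 0.38 n 40 px/mm 0.31
top rr x mm: med -0.83 std 0.67 n 40 px/mm 0.3
top db1 y mm: med 4.06 std 0.98 n 40 px/mm -0.31
top db2 y mm: med 4.12 std 0.45 n 35 px/mm -0.3
top crease1 y mm: med 2.45 std 0.88 n 38 px/mm -0.31
top crease2 y mm: med 3.32 std 0.25 n 40 px/mm -0.3
top F y mm: med 0.0 std 0.23 n 40 px/mm -0.28
top L x mm: med 1.22 std 0.41 n 40 px/mm 0.31
top R x mm: med -1.68 std 0.58 n 40 px/mm 0.3
top SL x mm: med 1.68 std 0.79 n 40 px/mm 0.3
top SR x mm: med -1.75 std 0.82 n 40 px/mm 0.29
top hb y mm: med 1.66 std 0.25 n 40 px/mm -0.3
top sl_y+ y mm: med -5.83 std 0.0 n 40 px/mm -0.3
scene rf y mm: med 1.73 std 1.75 n 39 px/mm -0.29
scene rb y mm: med 2.14 std 5.67 n 15 px/mm -0.24
scene rl x mm: med 5.6 std 0.79 n 40 px/mm 0.22
scene rr x mm: med 0.0 std 0.84 n 37 px/mm 0.3
scene db1 y mm: med 4.71 std 5.37 n 22 px/mm -0.21
scene db2 y mm: med 2.96 std 0.69 n 39 px/mm -0.25
scene crease1 y mm: med 3.63 std 2.27 n 6 px/mm -0.27
scene F y mm: med 0.0 std 0.63 n 37 px/mm -0.32
scene L x mm: med 1.2 std 0.93 n 40 px/mm 0.21
scene R x mm: med 0.0 std 0.57 n 40 px/mm 0.33
scene SL x mm: med 1.05 std 1.18 n 40 px/mm 0.24
scene SR x mm: med 0.0 std 0.46 n 40 px/mm 0.36
scene hb y mm: med 1.86 std 0.37 n 40 px/mm -0.27
scene sl_y+ y mm: med 1.83 std 0.59 n 26 px/mm -0.27
```

```bash
python3 plan.py .5438 -.3306 .1835 -1.594
```

```text
t 9.55 tcp [ 0.5436 -0.3333  0.2046] jaw -1.595 tilt [-3.e-04 -1.e+00  7.e-04] F [ 0.7  -0.02 -0.5 ] w 0.0124 j [ 0.75  0.46 -0.34  1.57  0.17  1.14 -1.22]
shift cm [-0.01  2.11 -0.27] turn [-0.0007 -0.001  -0.0003]
```

```bash
python3 -m jog '[[[0,0.3,-0.1,0,-0.001,0,0],[0,0.8,-0.2,-0.001,-0.001,0,0],[0,1.4,-0.27,-0.001,-0.001,0,0],[0,1.9,-0.27,-0.001,-0.001,0,0],[0,2.1,-0.27,-0.001,-0.001,0,0]]]'; python3 -m jog '[[[0,0,0,0,0,0,0],[0,0,0,0,0,0,0],[0,0,0,0,0,0,0],[0,0,0,0,0,0,0],[0,0,0,0,0,0,0]]]'; python3 plan.py .5438 -.3306 .1835 -1.594
python3 - <<'E'
from h import *
ps=[];
for i in range(4):
    p,d=bot.grab_frame("scene"); ps.append(p.astype(float)); 
np.savez("scene6.npz",p=np.mean(ps,0).astype(np.uint8),d=d)
p,d=bot.grab_frame("top"); np.savez("top6.npz",p=p,d=d)
E
python3 plan.py .5438 -.3306 .1835 -1.594;python3 ov.py 6 .5438 -.3306 .165 -.023
```

```text
time_s: 10.05
tcp_pos: [0.5434, -0.3304, 0.1825]
tcp_rot: [-1.572, -0.001, 3.118]
ft_force: [-0.4, 0.4, -0.9]
grip_width: 0.0124
time_s: 10.55
tcp_pos: [0.5437, -0.3306, 0.1835]
tcp_rot: [-1.571, 0.0, 3.118]
ft_force: [0.2, 0.1, -1.0]
grip_width: 0.0122
t 10.55 tcp [ 0.5437 -0.3306  0.1835] jaw -1.594 tilt [-2.e-04 -1.e+00 -4.e-04] F [ 0.16  0.11 -0.99] w 0.0122 j [ 0.75  0.48 -0.34  1.6   0.17  1.1  -1.23]
shift cm [-0.01  0.    0.  ] turn [ 0.0004  0.     -0.0002]
t 10.8 tcp [ 0.5437 -0.3306  0.1835] jaw -1.5941 tilt [-2.e-04 -1.e+00 -3.e-04] F [ 0.78  0.41 -0.19] w 0.0125 j [ 0.75  0.48 -0.34  1.6   0.17  1.1  -1.23]
shift cm [-0.01 -0.   -0.  ] turn [ 0.0003 -0.0001 -0.0002]
```

View pics/ov6.png

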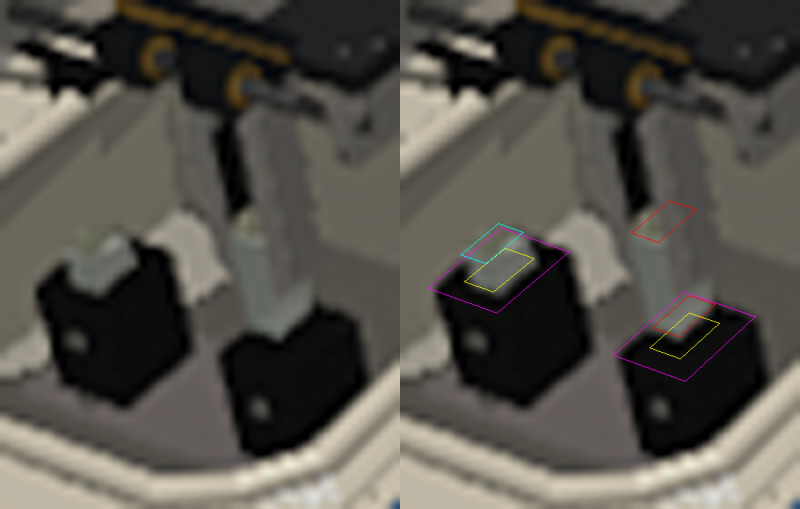

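```bash
cat > cellfit.py <<'E'
from fit import *
n='scene'; img=cv2.cvtColor(np.load("scene6.npz")['p'],cv2.COLOR_RGB2GRAY).astype(np.float32)
print('cam',-np.array(cam(n)['R']).T@cam(n)['t'])
a,b=.01125,.00625
def run(nm,q0,z0,fz,segs,w=2):
    q=np.array(q0,float); z=z0
    for it in range(8):
        M=[]
        for k,(s,e) in segs.items():
            E=seg(s,e,20); M.append((k,E)+meas(n,img,q,E+[0,0,z],w=w if it<4 else 1.5))
        def r(x): return np.concatenate([((proj(n,T([x[0],x[1],q[2]],E+[0,0,x[2] if fz else z]))-pts)@nn)[g] for k,E,pts,nn,g,_ in M])
        x=least_squares(r,[q[0],q[1],z],loss='soft_l1',f_scale=.3).x; q[:2]=x[:2]; z=x[2] if fz else z
    print(nm,'fz',fz,q[:2].round(4),round(z,4),[(k,int(g.sum()),float(np.median(off[g]).round(2)),float(off[g].std().round(2))) for k,_,_,_,g,off in M])
    return q
y=-.021
segs={'long':((-a,b,0),(a,b,0)),'short':((a,-b,0),(a,b,0))}
v={'vL':((a,-b,.004),(a,-b,.028)),'vR':((-a,b,.002),(-a,b,.012))}
for fz in(False,True):
    f=run('cell',(.5438,-.3306,y),.165,fz,{**segs,**v} if fz else segs)
    if not fz: f0=f
r=run('ref@.155',(.542,-.4203,y),.155,False,segs)
d=f0[:2]-r[:2]; print('cell-ref in inst frame mm',(np.array([[np.cos(y),np.sin(y)],[-np.sin(y),np.cos(y)]])@d*1000).round(2))
E
python3 cellfit.py
```

```text
cam [1.23482367 0.31712388 0.88661094]
cell fz False [ 0.5456 -0.3298] 0.165 [('long', 20, 0.0, 0.08), ('short', 20, 0.0, 0.21)]
cell fz True [ 0.5613 -0.3151] 0.1816 [('long', 20, 0.0, 0.08), ('short', 20, 0.0, 0.22), ('vL', 18, 0.0, 0.3), ('vR', 20, 0.0, 0.2)]
ref@.155 fz False [ 0.5442 -0.4179] 0.155 [('long', 20, 0.0, 0.16), ('short', 20, 0.0, 0.19)]
cell-ref in inst frame mm [-0.43 88.16]
```

```bash
python3 -m jog '[[[0.02,0,0,0,0,0,0],[0.04,0,0,0,0,0,0],[0.04,0,0,0,0,0,0],[0.04,0,0,0,0,0,0],[0.04,0,0,0,0,0,0]]]'; python3 -m jog '[[[0,0,0,0,0,0,0],[0,0,0,0,0,0,0],[0,0,0,0,0,0,0],[0,0,0,0,0,0,0],[0,0,0,0,0,0,0]]]'; python3 plan.py .5434 -.3306 .1835 -1.594
python3 - <<'E'
from h import *
p,d=bot.grab_frame("scene"); np.savez("scene7.npz",p=p,d=d); cv2.imwrite("pics/scene7.png",p[:,:,::-1])
p,d=bot.grab_frame("top"); b=np.load("top0.npz")['p']; df=cv2.absdiff(p,b).max(-1); print('rack area diff px top', [(int((df[r]>40).sum())) for r in (np.s_[165:245,180:310],)], np.argwhere(df[165:245,180:310]>60).mean(0)+[165,180])
E
```

```text
time_s: 11.3
tcp_pos: [0.5432, -0.3306, 0.1834]
tcp_rot: [-1.571, 0.0, 3.118]
ft_force: [0.3, 0.4, 0.2]
grip_width: 0.0123
time_s: 11.8
tcp_pos: [0.5432, -0.3306, 0.1834]
tcp_rot: [-1.571, 0.0, 3.118]
ft_force: [-0.1, -0.1, 1.3]
grip_width: 0.012
t 11.8 tcp [ 0.5432 -0.3306  0.1834] jaw -1.594 tilt [-0.e+00 -1.e+00 -4.e-04] F [-0.09 -0.14  1.29] w 0.012 j [ 0.75  0.48 -0.34  1.6   0.17  1.1  -1.23]
shift cm [-0.02 -0.01  0.  ] turn [ 0.0004  0.     -0.    ]
rack area diff px top [31] [204.56521739 274.39130435]
```

View pics/scene7.png

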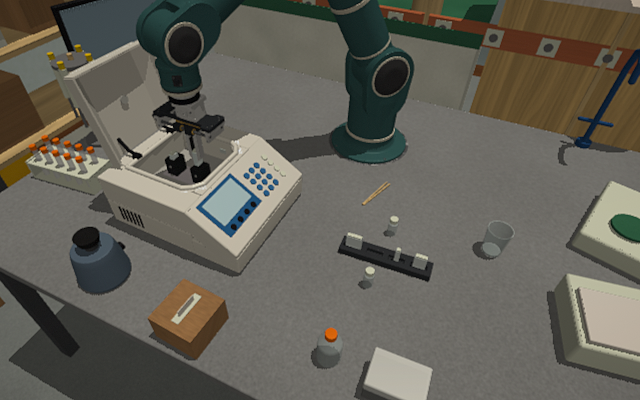

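The picture shows the cell hanging over the front holder at about pixel (199, 165). The other three cells are still in the rack at (354, 240), (398, 253) and (421, 260), and the vials, beaker and lid have not moved. The only change around the rack in the top view is the emptied slot at (274, 205). I'm handing it in.

```bash
python3 -c "
from workcell import bot
print(bot.sign_off())"
```

```text
the job is handed in; nothing more can be done
None
```

I took the 20 mm cell from the rack's second slot from the instrument end and carried it upright over the rim. It was still gripped at hand-in, with its underside an estimated 10 mm above the front holder's slot. The last reading was taken at 11.8 s of the 38 s allowed.

**Last checks:**
- **Pose:** the TCP was steady at (0.5432, -0.3306, 0.1834) m. Tilt was under 0.001 rad, and the yaw was within about 4 mrad of the instrument's as fitted from the cameras.
- **Grip and contact:** the gripper read 12.0–12.5 mm on the 12.5 mm cell. Force readings stayed at noise level, about 1–2 N, so I saw no sign of contact with the instrument.
- **Surroundings:** in the pictures the other cells, vials, beaker and lid had not moved. The only change around the rack was the emptied slot.

**What disagreed:**
- **Slot position:** the two cameras differed by 1–3 mm on where the slot is. A fit to the instrument's outer edges put the slot about 2 mm further back than the holders and the reference stopper did. I followed the holders and stopper.
- **Cell against slot:** the scene camera showed the cell about 1 mm off the slot centre. The arm's own position reading put it within 0.5 mm, so I made a 0.4 mm compromise correction. I estimate it is centred to about 1 mm.
- **Reference cell:** the cell measured 88.2 mm from it instead of 90. I put about 1 mm of that down to the slot lip hiding the glass edge.
- **Height:** a camera fit for the cell's height gave an implausible 0.1816 m. I set it aside, so the 10 mm gap comes from the arm's reading and how the cell was gripped.

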